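# Sort the dice carver's bench

### The arm

A 6-joint arm with a two-finger parallel gripper is mounted at the origin on the work surface. World frame = base frame: x ahead of the robot, y to its left, z up, the work surface at z = 0. Lengths are in mm, angles in rad, forces in N, time in s.
With the tool pointing down it reaches from about 250 to 775 mm from the base axis. Payload 4 kg.
Tool frame: the origin (TCP) lies at the very end of the fingers, on their centre line; the grasp point (between the pads) lies env.hold_point_z behind it (env.hold_point_z is the distance from the TCP to the grasp point, in mm); z points along the fingers, y is the line along which they close (so a half turn about z gives the same grasp; the last joint's range is limited). The gripper opens to 94 mm and grips with 3 to 60 N. Pads are 16 mm wide; open, the fingers measure 119 mm over their backs; the gripper's body (75 mm by 177 mm) begins 78 mm behind the grasp point.
Start: joints at [1.192, 0.087, 1.371, -0, 1.684, -0.103], TCP at [149.784, 529.231, 205.506] pointing down, gripper open.
Joint ranges: [-3.1, 3.1], [-0.76, 2.03], [0.27, 2.55], [-1.08, 4.22], [0.17, 2.65], [-2.57, 2.57]. Speed limits (rad/s): [2.79, 2.79, 3.14, 3.14, 3.14, 3.14].

### API

Orientations are given as a 3x3 rotation matrix whose columns are the frame's x, y, z axes.
In Python, from workcell import env, read_camera, camera_model gives the robot as it stands.
- The arm moves only by the tool play_rows, never from a script. Its argument "commands" is text: rows parted by semicolons, each of 7 numbers parted by spaces: the finger opening in m, from 0 to 0.094, then the shift along the world's x, y, z in m, then the turn, a rotation vector about the world's x, y, z in rad. In form: claw x y z wx wy wz; .... A call has 1 to 12 rows; each row is the pose to reach, as a shift and turn from the pose commanded when the call began; what a row does not reach only later rows make up. A row lasts 1/8 s, in which the tool goes at most 62.5 mm and 10.7 degrees, less where a joint would pass 70% of its speed; a pose out of reach is approached as far as the arm can. A call with a gripper value outside its range is refused whole. The fingers move at their own pace and stop on an object; the grip force is fixed at half the most. Time passes only in rows, so rows that repeat a pose let the fingers close. It gives the time, the measured TCP pose, the force, the opening and the grip force at its end, in the units of the state.
- env.get_state(): the state, without advancing time (a new reading comes with each control period).
- read_camera(name): name is "scene" or "top" or "wrist"; returns (picture, depth): 400x640x3 uint8, blue, green, red; 400x640 float32, mm along the optical axis (not along the pixel's ray), 0 where there is no reading.
- camera_model(name): a dict with "fx", "fy", "cx", "cy" (pixels), "k1" (the pictures are not rectified: a ray, as slopes to the right and down, at radius r is drawn at 1 + k1 r^2 times it, then the intrinsics apply), "T" (4x4, takes a point from camera to world coordinates). Camera axes: x right, y up, looking along -z (the intrinsics and any distortion apply to the point x, -y, -z); pixel columns grow to the right and rows downward; lengths in mm; the calibration is good to about 2 mm. A picture is of the moment at which its call begins: read the wrist's pose just before it. camera_model takes no time and is no camera call; for the wrist camera it gives the pose at the moment of the call.
- env.sign_off(): hands the job in; it is judged then, once.
The state is a dict: "time": time; "qpos": joint angles; "dq": joint speeds; "joint_torque": joint torques, N m; "eef_pos": TCP position; "tcp_rot": TCP orientation; "ft_force": force on the tool from outside, world axes, zero at the start; "torque": the same for the moment, N m; "grip_width": finger opening in mm; "finger_force": force on a finger pad.
Only numpy, scipy, OpenCV 4.12 (cv2) and the standard library are available. Lean on these libraries where they do the work, as an engineer would, in place of code of your own. Each camera call takes 0.05 s, during which the arm holds its last target. There are 200 camera calls.

### The job

Sort the bench: put the two rough bone blanks (the plain cube and the longer bar) into the tin bin, set the two finished dice (white and blue) flat on the baize of the walnut dice tray, and lay the agate burnisher lengthwise down inside the long tool trough. Lower the finished dice into the tray rather than dropping them, and leave the brass loupe and the ink pot standing where they are.

Things in the scene. Friction and masses are not known exactly. Their poses are not given: they have to be found in the camera images.
- bone_cube: rough bone blank, plain yellowish-cream cube 28 x 28 x 28 mm with thin brown saw marks and no pips, about 45 g. Origin at its centre; axes normal to its faces; z up at the start
- bone_bar: rough bone blank, plain yellowish-cream bar with thin brown saw marks and no pips, 50 mm long (own x) x 28 mm wide (y) x 28 mm high (z), about 80 g. Origin at its centre
- white_die: finished die, smooth ivory-white cube 24 x 24 x 24 mm with black pips, about 30 g. Origin at its centre; axes normal to its faces; z up at the start
- blue_die: finished die, smooth deep blue cube 24 x 24 x 24 mm with white pips, about 30 g. Origin at its centre; axes normal to its faces; z up at the start
- burnisher: hand burnisher lying flat, 110 mm long along its own x: a square pale wood handle (75 mm long, 20 mm wide in y, 22 mm high in z, from x = -55 to +20 mm), then a brass ferrule and a red-brown agate tip that ends at x = +55 mm (both at most 17 mm across). About 60 g; it balances near x = -10 mm. Origin at the middle of its length, 11 mm above the surface it lies on
- tin_bin: grey tin bin, swung fully out on its brass pivot pins and fixed there, open at the top, for rough blanks. Inside 110 mm (own x) x 130 mm (y), walls 4 mm, the -x wall leaning outward a little; inner floor 8 mm and rim 58 mm above the counter. Origin on the counter under the centre of the inside; z up. Does not move
- dice_tray: shallow dark walnut tray with green baize floor, for finished dice. Inside 104 mm (own x) x 130 mm (y), walls 8 mm thick; baize 6 mm and rim 22 mm above the counter. Origin on the counter under its centre; z up. Does not move
- tool_trough: long narrow low wooden trough with dark red leather floor, for the burnisher. Inside 44 mm (own x) x 134 mm (own y, its length), walls 8 mm thick; floor 6 mm and rim 13 mm above the counter. Origin on the counter under its centre; z up. Does not move
- loupe: brass standing loupe (magnifier) with a pale glass top, round, 38 mm across, 32 mm high, loose; not to be disturbed. Origin at the centre of its underside
- ink_pot: small round glass pot of black pip ink with a black stopper, 36 mm across, 38 mm high, loose; not to be disturbed. Origin at the centre of its underside

How it is judged:
By the outcome, as a careful person would: the job done as asked, in the order asked, and still so for the second after the job is handed in, with the robot touching nothing.
It also fails if it takes over 131 s, if anything falls off the work surface, if the arm or the gripper's body presses on something with over 40 N, if the wrist force passes 120 N, or if a joint passes its speed limit or range.

## Working session

There is one attempt and no reset: what is moved stays moved. The work goes in short steps, Python scripts to look and compute and a tool call to move; the robot and the scene stay as the last step left them, time stands still between calls to the robot, and variables do not carry over. Pictures are saved under pics/ and viewed, at most 14 in all, crops included, and the job is handed in when it is done.

Besides the shell and the picture viewer there is one more tool, called after "Emit:" as name(argument=value, ...) on one line, values as JSON. play_rows: Moves the arm, as the interface text tells. Its arguments: {"type":"object","properties":{"commands":{"type":"string"}},"required":["commands"]}

```bash
mkdir -p pics; ls; python3 - <<'E'
from workcell import env, read_camera, camera_model
import cv2, numpy as np
print(env.hold_point_z, env.get_state())
for n in ("top","scene"):
    p,d=read_camera(n); cv2.imwrite(f"pics/{n}0.png",p); np.savez(f"{n}0.npz",p=p,d=d,**{k:v for k,v in camera_model(n).items()})
    print(n,camera_model(n))
E
```

```text
pics
18.8 {'time': 0.0, 'qpos': array([ 1.19186515e+00,  8.79589905e-02,  1.37224219e+00, -8.35314150e-06,
        1.68362458e+00, -1.03071774e-01]), 'dq': array([ 1.08845174e-04,  1.95949753e-04, -7.56879083e-05,  1.95024609e-03,
        1.09995024e-03,  3.90770248e-04]), 'joint_torque': array([-1.56780137e-03, -3.40171087e+01, -3.02427471e+01,  7.15288217e-02,
        3.29885725e-02, -1.67800613e-04]), 'eef_pos': array([149.59091468, 528.6874084 , 204.30814667]), 'tcp_rot': array([[-9.62191129e-01,  2.72373937e-01, -8.18373939e-04],
       [ 2.72375076e-01,  9.62188911e-01, -2.07775468e-03],
       [ 2.21504108e-04, -2.22210179e-03, -9.99997507e-01]]), 'ft_force': array([-0.12073857, -1.11693808,  0.75700546]), 'torque': array([ 0.00868335,  0.00433546, -0.01389354]), 'finger_force': 0.0, 'grip_width': 94.4369353349471}
top {'fx': 415.336759147726, 'fy': 415.336759147726, 'cx': 314.84795503972526, 'cy': 195.35318870134202, 'k1': -0.07969265952760281, 'T': array([[-9.96709558e-03,  9.90145271e-01, -1.39688940e-01,
         3.28138245e+02],
       [-9.99933448e-01, -1.06808869e-02, -4.36109951e-03,
        -6.35667895e+00],
       [-5.81012382e-03,  1.39636176e-01,  9.90185831e-01,
         1.17008852e+03],
       [ 0.00000000e+00,  0.00000000e+00,  0.00000000e+00,
         1.00000000e+00]])}
scene {'fx': 376.9794976243895, 'fy': 376.9794976243895, 'cx': 319.6500160746868, 'cy': 201.99511193695105, 'k1': -0.03761803334650398, 'T': array([[-7.93110903e-01, -3.85481696e-01,  4.71570735e-01,
         8.85914810e+02],
       [ 6.09068087e-01, -5.06194869e-01,  6.10575810e-01,
         5.05787211e+02],
       [ 3.34088775e-03,  7.71473018e-01,  6.36253268e-01,
         5.77144887e+02],
       [ 0.00000000e+00,  0.00000000e+00,  0.00000000e+00,
         1.00000000e+00]])}
```

View pics/top0.png

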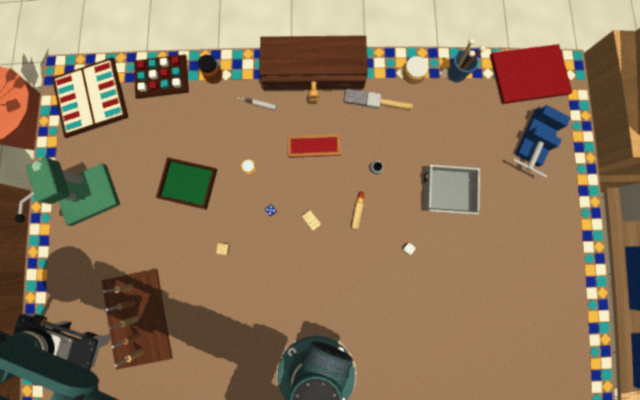

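View pics/scene0.png

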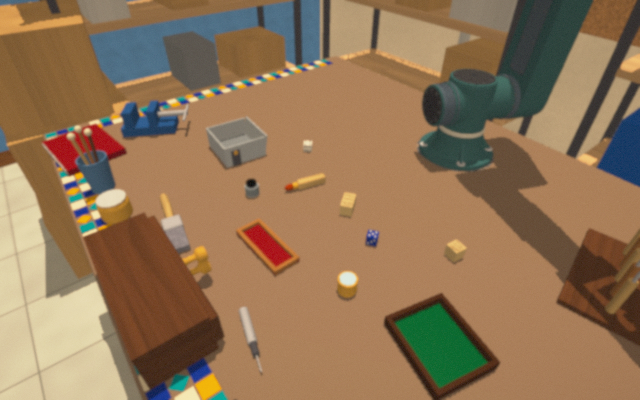

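The top view shows the cube (223,249), bar (312,220), white die (410,249), blue die (270,210), burnisher (358,210), tray (187,183), trough (314,146), bin (452,190), loupe (248,166) and ink pot (377,167). The scene view agrees. Next I'll measure them.

```bash
cat > h.py <<'E'
import numpy as np, cv2
def rays(m,uv):
    uv=np.atleast_2d(np.asarray(uv,float)); K=np.array([[m["fx"],0,m["cx"]],[0,m["fy"],m["cy"]],[0,0,1]])
    s=cv2.undistortPoints(uv[:,None],K,np.array([float(m["k1"]),0,0,0]))[:,0]
    d=np.c_[s[:,0],-s[:,1],-np.ones(len(s))]
    return d
def plane(m,uv,z):
    T=np.asarray(m["T"]); w=rays(m,uv)@T[:3,:3].T; t=(z-T[2,3])/w[:,2]
    return T[:3,3]+w*t[:,None]
def cloud(m,d):
    v,u=np.mgrid[:400,:640]; w=rays(m,np.c_[u.ravel(),v.ravel()])*d.reshape(-1,1)
    T=np.asarray(m["T"]); return (w@T[:3,:3].T+T[:3,3]).reshape(400,640,3)
def rect(P):
    (c,s,a)=cv2.minAreaRect(P[:,:2].astype(np.float32)); 
    if s[0]<s[1]: s=s[::-1]; a+=90
    return np.round(c,1),np.round(s,1),round((a+90)%180-90,1)   # long axis angle deg in world
E
python3 - <<'E'
from h import *
m=np.load("top0.npz"); C=cloud(m,m["d"]); Z=C[...,2]
print("table z",np.median(Z[200:240,330:345]), Z[200:240,330:345].std())
hsv=cv2.cvtColor(m["p"],cv2.COLOR_BGR2HSV)
for n,(u,v),r,h in [("cube",(223,249),14,28),("bar",(312,220),20,28),("white",(410,249),13,24),("blue",(270,210),13,24),("burn",(358,210),26,22),("loupe",(248,166),13,32),("ink",(377,167),13,38),("bin",(452,190),36,58),("tray",(187,183),36,22),("trough",(314,146),34,13)]:
    s=np.s_[v-r:v+r,u-r:u+r]; k=Z[s]>h*.6
    k=cv2.morphologyEx(k.astype(np.uint8),cv2.MORPH_OPEN,np.ones((2,2)))
    nn,l,st,_=cv2.connectedComponentsWithStats(k); i=1+np.argmax(st[1:,4]); vv,uu=np.nonzero(l==i)
    print(n,st[i,4],"h",np.median(Z[s][l==i]).round(1),"depth",rect(C[s][l==i]),"rays",rect(plane(m,np.c_[uu+u-r,vv+v-r],h)))
E
```

```text
table z -1.3240755593199083 95.35665080906821
cube 113 h 25.8 depth (array([340. , 133.2]), array([279.2,  27.4]), 89.7) rays (array([340.5, 250.9]), array([30.5, 27.3]), 89.7)
bar 184 h 26.2 depth (array([418.8,   8.2]), array([48.8, 29.3]), 37.6) rays (array([417.7,   8.4]), array([50. , 27.9]), 38.0)
white 80 h 21.5 depth (array([ 335.7, -264.5]), array([30.2, 24. ]), 54.4) rays (array([ 336. , -261.7]), array([25.3, 23.9]), 52.1)
blue 76 h 22.0 depth (array([388.9,  66.6]), array([188.3,  23.8]), 43.0) rays (array([447.4, 121.4]), array([24.1, 23.8]), 33.5)
burn 235 h 18.8 depth (array([397.4, -91.7]), array([213.4,  52.8]), -37.0) rays (array([ 442.9, -122.5]), array([101.4,  19.6]), -12.6)
loupe 131 h 30.6 depth (array([573.6, 186. ]), array([35.1, 31.8]), -59.4) rays (array([571. , 182.6]), array([34.3, 34.1]), -0.7)
ink 101 h 34.0 depth (array([ 566.2, -180.7]), array([35.8, 28.6]), 88.6) rays (array([ 564.3, -176.3]), array([31.3, 29.2]), -11.2)
bin 607 h 50.0 depth (array([ 463. , -240.6]), array([515.9, 161.2]), -77.4) rays (array([ 495.8, -379.5]), array([147.6, 129.1]), 85.3)
tray 596 h 18.9 depth (array([473. , 204.2]), array([493.3, 134.1]), 70.7) rays (array([527.7, 361. ]), array([149.4, 121.5]), 76.3)
trough 111 h 9.5 depth (array([499.7, -40.8]), array([337.4,  92.9]), 4.0) rays (array([660. , -29.9]), array([92.9, 20.4]), 83.5)
```

Emit:
play_rows(commands="0.094 0.19 -0.278 0 0 0 0.27;0.094 0.19 -0.278 0 0 0 0.27;0.094 0.19 -0.278 0 0 0 0.27;0.094 0.19 -0.278 0 0 0 0.27;0.094 0.19 -0.278 0 0 0 0.27;0.094 0.19 -0.278 0 0 0 0.27;0.094 0.19 -0.278 0 0 0 0.27;0.094 0.19 -0.278 0 0 0 0.27;0.094 0.19 -0.278 0 0 0 0.27")

```text
time: 1.23
eef_pos: [339.1, 252.1, 205.4]
tcp_rot: [[-1.0, 0.004, -0.0], [0.004, 1.0, 0.0], [0.0, 0.0, -1.0]]
ft_force: [-0.5, -0.1, 0.3]
grip_width: 93.5
finger_force: 0.0
```

```bash
cat > look.py <<'E'
import sys
from workcell import env, read_camera, camera_model
from h import *
n=sys.argv[1]; m=camera_model("wrist"); s=env.get_state(); p,d=read_camera("wrist")
cv2.imwrite(f"pics/{n}.png",p); np.savez(f"{n}.npz",p=p,d=d,**m)
print(s["time"],s["eef_pos"].round(1),s["tcp_rot"].round(3).tolist(),s["grip_width"]); print(m["T"].round(2).tolist(),m["fx"],m["k1"])
E
python3 look.py w1
python3 - <<'E'
from h import *
m=np.load("top0.npz"); hsv=cv2.cvtColor(m["p"],cv2.COLOR_BGR2HSV)
for n,(u,v),r,lo,hi,h in [("trough",(314,146),32,(0,150,60),(6,255,255),6),("tray",(187,183),34,(55,100,40),(85,255,255),6)]:
    k=cv2.inRange(hsv,lo,hi)[v-r:v+r,u-r:u+r]; vv,uu=np.nonzero(k); print(n,rect(plane(m,np.c_[uu+u-r,vv+v-r],h)))
E
```

```text
1.225 [339.1 252.1 205.4] [[-1.0, 0.004, -0.0], [0.004, 1.0, 0.0], [0.0, 0.0, -1.0]] 93.545975103828
[[0.0, -0.97, -0.25, 265.92], [1.0, 0.0, 0.0, 251.71], [0.0, -0.25, 0.97, 384.62], [0.0, 0.0, 0.0, 1.0]] 318.6274422122519 -0.01364468972717871
trough (array([638.7,   1.1]), array([131.2,  41.9]), -88.2)
tray (array([533.1, 368.1]), array([125.4, 102.7]), 76.5)
```

View pics/w1.png

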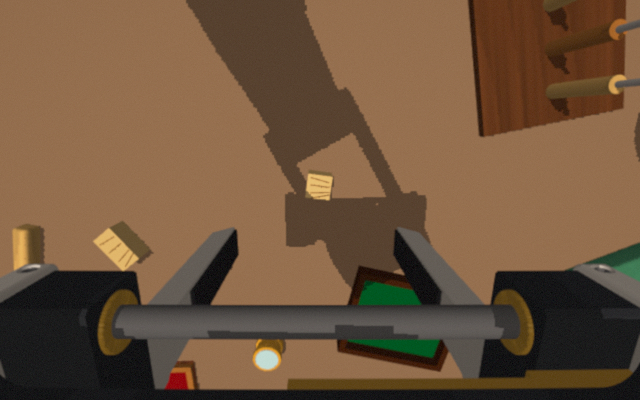

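```bash
cat > meas.py <<'E'
import sys
from h import *
# meas.py file x y h radius [zlo]
m=np.load(sys.argv[1]+".npz"); x,y,h,R=map(float,sys.argv[2:6]); zl=float(sys.argv[6]) if len(sys.argv)>6 else .75*h
C=cloud(m,m["d"]); k=((np.hypot(C[...,0]-x,C[...,1]-y)<R)&(C[...,2]>zl)&(C[...,2]<h+8)&(m["d"]>0)).astype(np.uint8)
k=cv2.morphologyEx(k,cv2.MORPH_OPEN,np.ones((3,3))); n,l,st,_=cv2.connectedComponentsWithStats(k); i=1+np.argmax(st[1:,4]); v,u=np.nonzero(l==i)
print("px",u.mean().round(),v.mean().round(),len(u),"z",np.median(C[l==i][:,2]).round(1),"depth",rect(C[l==i]),"rays",rect(plane(m,np.c_[u,v],h)))
E
python3 meas.py w1 340 251 28 35; python3 meas.py w1 418 8 28 45
```

```text
px 319.0 186.0 607 z 27.8 depth (array([342.6, 255. ]), array([28.2, 27.9]), -7.6) rays (array([342.2, 255.1]), array([29. , 27.9]), -7.5)
px 117.0 248.0 1043 z 27.8 depth (array([420.,   9.]), array([50.4, 30.4]), 38.0) rays (array([418.4,  11.1]), array([50.6, 33.6]), 38.3)
```

Emit:
play_rows(commands="0.06 0.003 0.003 -0.06 0 0 -0.13;0.06 0.003 0.003 -0.11 0 0 -0.13;0.06 0.003 0.003 -0.15 0 0 -0.13;0.06 0.003 0.003 -0.18 0 0 -0.13;0.06 0.003 0.003 -0.198 0 0 -0.13;0.06 0.003 0.003 -0.198 0 0 -0.13;0.02 0.003 0.003 -0.198 0 0 -0.13;0.02 0.003 0.003 -0.198 0 0 -0.13;0.02 0.003 0.003 -0.198 0 0 -0.13;0.02 0.003 0.003 -0.198 0 0 -0.13;0.02 0.003 0.003 -0.198 0 0 -0.13;0.02 0.003 0.003 -0.198 0 0 -0.13")

```text
time: 2.78
eef_pos: [343.3, 254.6, 8.2]
tcp_rot: [[-0.991, 0.135, 0.001], [0.135, 0.991, 0.001], [-0.001, 0.001, -1.0]]
ft_force: [-1.1, 0.5, 5.2]
grip_width: 27.7
finger_force: 30.0
```

Emit:
play_rows(commands="0.02 0 0 0.05 0 0 0;0.02 0 0 0.11 0 0 0;0.02 0.015 -0.06 0.13 0 0 -0.15;0.02 0.03 -0.12 0.13 0 0 -0.3;0.02 0.045 -0.18 0.13 0 0 -0.45;0.02 0.06 -0.24 0.13 0 0 -0.6;0.02 0.075 -0.3 0.13 0 0 -0.75;0.02 0.09 -0.36 0.13 0 0 -0.9;0.02 0.105 -0.42 0.13 0 0 -1.05;0.02 0.12 -0.48 0.13 0 0 -1.2;0.02 0.137 -0.54 0.13 0 0 -1.36;0.02 0.153 -0.597 0.13 0 0 -1.52")

```text
time: 4.28
eef_pos: [495.6, -344.8, 136.5]
tcp_rot: [[0.091, 0.996, -0.001], [0.996, -0.091, 0.001], [0.001, -0.001, -1.0]]
ft_force: [0.5, 0.4, 0.5]
grip_width: 27.6
finger_force: 30.0
```

```bash
python3 look.py w2; python3 meas.py w2 496 -380 58 110 45;python3 meas.py w2 336 -262 24 35; python3 meas.py w2 564 -176 38 35
```

```text
4.275 [ 495.6 -344.8  136.5] [[0.091, 0.996, -0.001], [0.996, -0.091, 0.001], [0.001, -0.001, -1.0]] 27.605220267355584
[[1.0, 0.09, 0.02, 501.88], [-0.09, 0.96, 0.25, -273.15], [-0.0, -0.25, 0.97, 315.75], [0.0, 0.0, 0.0, 1.0]] 318.6274422122519 -0.01364468972717871
px 319.0 201.0 3020 z 57.5 depth (array([ 499.8, -360.2]), array([128.6,  99.8]), -4.7) rays (array([ 499.8, -357.1]), array([128.1,  96.5]), -4.5)
px 136.0 121.0 794 z 23.9 depth (array([ 339.7, -261.3]), array([24.8, 24.2]), 51.5) rays (array([ 341.5, -261.2]), array([25.7, 25.6]), -39.1)
px 388.0 2.0 75 z 32.8 depth (array([ 567.3, -189.3]), array([14.7,  2.9]), -6.8) rays (array([ 565.6, -191.3]), array([14.1,  2.8]), -5.0)
```

View pics/w2.png

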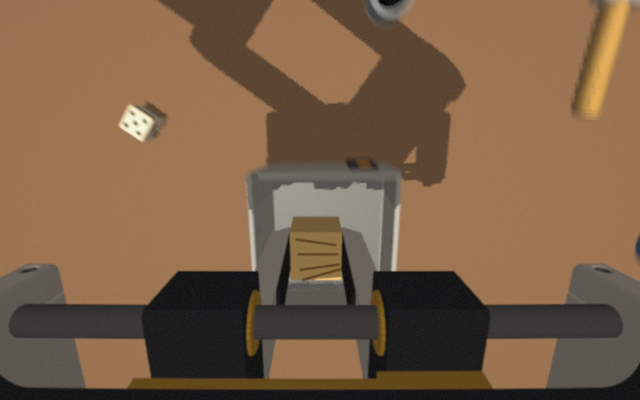

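Emit:
play_rows(commands="0.02 0.003 0 -0.05 0 0 0;0.02 0.003 0 -0.09 0 0 0;0.02 0.003 0 -0.11 0 0 0;0.02 0.003 0 -0.117 0 0 0;0.02 0.003 0 -0.117 0 0 0;0.05 0.003 0 -0.117 0 0 0;0.05 0.003 0 -0.117 0 0 0;0.05 0.003 0 -0.117 0 0 0;0.05 0.003 0 -0.07 0 0 0;0.05 0.003 0 -0.01 0 0 0;0.07 0 0.03 0.05 0 0 0;0.07 0 0.05 0.065 0 0 0")

```text
time: 5.82
eef_pos: [497.2, -293.1, 207.9]
tcp_rot: [[0.085, 0.996, 0.007], [0.996, -0.085, -0.005], [-0.004, 0.008, -1.0]]
ft_force: [1.2, 0.2, 0.3]
grip_width: 66.6
finger_force: 0.0
```

Emit:
play_rows(commands="0.07 -0.013 0.05 0 0 0 -0.13;0.07 -0.026 0.1 0 0 0 -0.27;0.07 -0.039 0.15 0 0 0 -0.41;0.07 -0.052 0.2 0 0 0 -0.55;0.07 -0.065 0.25 0 0 0 -0.68;0.07 -0.078 0.303 0 0 0 -0.82;0.07 -0.078 0.303 0 0 0 -0.82;0.07 -0.078 0.303 0 0 0 -0.82")

```text
time: 6.82
eef_pos: [417.4, 10.2, 201.6]
tcp_rot: [[0.785, 0.619, -0.001], [0.619, -0.785, -0.001], [-0.001, -0.0, -1.0]]
ft_force: [-0.5, -0.6, -0.6]
grip_width: 69.8
finger_force: 0.0
```

```bash
python3 look.py w3; python3 meas.py w3 419 10 28 40;python3 meas.py w3 447 121 24 30; python3 meas.py w3 443 -122 22 75 10
```

```text
6.825 [417.4  10.2 201.6] [[0.785, 0.619, -0.001], [0.619, -0.785, -0.001], [-0.001, -0.0, -1.0]] 69.77344986549666
[[0.62, 0.76, 0.2, 474.28], [-0.79, 0.6, 0.16, 54.69], [-0.0, -0.25, 0.97, 380.76], [0.0, 0.0, 0.0, 1.0]] 318.6274422122519 -0.01364468972717871
px 318.0 180.0 1075 z 28.0 depth (array([420.3,   8.8]), array([49.7, 27.1]), 37.9) rays (array([420.5,   8.9]), array([49.5, 27.1]), 37.8)
px 252.0 94.0 537 z 23.7 depth (array([450.2, 122.7]), array([24. , 23.6]), 34.5) rays (array([450.3, 122.2]), array([24. , 23.7]), 35.0)
px 426.0 220.0 1019 z 19.9 depth (array([ 464.7, -125.6]), array([77.6, 19.9]), -12.3) rays (array([ 464.4, -122.8]), array([75.8, 23.7]), -12.4)
```

Emit:
play_rows(commands="0.06 0.003 -0.001 -0.06 0 0 0;0.06 0.003 -0.001 -0.11 0 0 0;0.06 0.003 -0.001 -0.15 0 0 0;0.06 0.003 -0.001 -0.18 0 0 0;0.06 0.003 -0.001 -0.194 0 0 0;0.06 0.003 -0.001 -0.194 0 0 0;0.02 0.003 -0.001 -0.194 0 0 0;0.02 0.003 -0.001 -0.194 0 0 0;0.02 0.003 -0.001 -0.194 0 0 0;0.02 0.003 -0.001 -0.194 0 0 0;0.02 0.003 -0.001 -0.194 0 0 0;0.02 0.003 -0.001 -0.194 0 0 0")

```text
time: 8.38
eef_pos: [421.2, 9.3, 9.2]
tcp_rot: [[0.786, 0.618, 0.001], [0.618, -0.786, -0.0], [0.001, 0.001, -1.0]]
ft_force: [-1.5, 1.0, 4.7]
grip_width: 27.7
finger_force: 30.0
```

Emit:
play_rows(commands="0.02 0 0 0.05 0 0 0;0.02 0 0 0.11 0 0 0;0.02 0.01 -0.055 0.14 0 0 0.1;0.02 0.02 -0.11 0.14 0 0 0.2;0.02 0.03 -0.165 0.14 0 0 0.33;0.02 0.04 -0.22 0.14 0 0 0.45;0.02 0.05 -0.275 0.14 0 0 0.58;0.02 0.06 -0.33 0.14 0 0 0.7;0.02 0.07 -0.385 0.14 0 0 0.82;0.02 0.077 -0.413 0.14 0 0 0.82;0.02 0.077 -0.413 0.14 0 0 0.82;0.02 0.077 -0.413 0.14 0 0 0.82")

```text
time: 9.88
eef_pos: [497.5, -402.7, 147.6]
tcp_rot: [[0.085, 0.996, -0.001], [0.996, -0.085, 0.002], [0.002, -0.001, -1.0]]
ft_force: [0.5, -0.1, -1.1]
grip_width: 27.9
finger_force: 30.0
```

```bash
python3 look.py w4; python3 meas.py w4 336 -262 24 35
```

```text
9.875 [ 497.5 -402.7  147.6] [[0.085, 0.996, -0.001], [0.996, -0.085, 0.002], [0.002, -0.001, -1.0]] 27.888522787993065
[[1.0, 0.08, 0.02, 503.33], [-0.08, 0.96, 0.25, -331.14], [-0.0, -0.25, 0.97, 326.93], [0.0, 0.0, 0.0, 1.0]] 318.6274422122519 -0.01364468972717871
px 127.0 54.0 842 z 23.9 depth (array([ 339.3, -261.7]), array([24.9, 24.9]), 48.9) rays (array([ 340.7, -262.2]), array([26.1, 24.9]), -40.7)
```

View pics/w4.png

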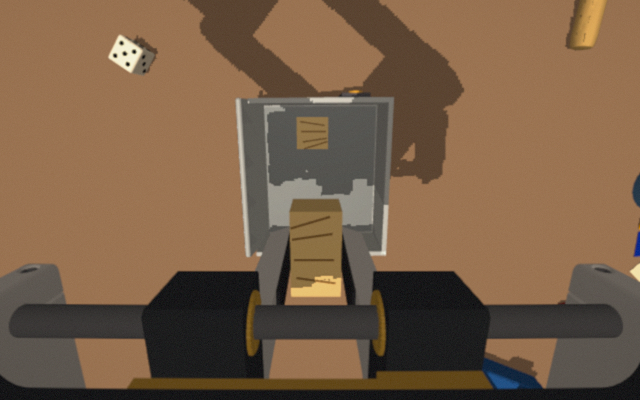

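```bash
python3 - <<'E'
from h import *
m=np.load("w4.npz"); print(plane(m,[(250,253),(315,253),(315,101),(242,175),(388,175)],58).round(1), plane(m,[(298,149),(327,149)],36).round(1))
E
```

```text
[[ 433.2 -445.3   58. ]
 [ 492.3 -450.3   58. ]
 [ 503.5 -318.2   58. ]
 [ 436.1 -373.3   58. ]
 [ 560.6 -383.8   58. ]] [[ 484.6 -357.3   36. ]
 [ 510.8 -359.5   36. ]]
```

Emit:
play_rows(commands="0.02 0 -0.002 -0.05 0 0 0;0.02 0 -0.002 -0.1 0 0 0;0.02 0 -0.002 -0.12 0 0 0;0.02 0 -0.002 -0.127 0 0 0;0.02 0 -0.002 -0.127 0 0 0;0.05 0 -0.002 -0.127 0 0 0;0.05 0 -0.002 -0.127 0 0 0;0.05 0 -0.002 -0.127 0 0 0;0.05 0 -0.002 -0.08 0 0 0;0.05 0 -0.002 -0.02 0 0 0;0.06 0 0.02 0.04 0 0 0;0.06 0 0.03 0.055 0 0 0")

```text
time: 11.42
eef_pos: [499.5, -374.5, 210.0]
tcp_rot: [[0.085, 0.996, 0.008], [0.996, -0.085, -0.007], [-0.006, 0.009, -1.0]]
ft_force: [-0.2, 0.2, 0.7]
grip_width: 59.9
finger_force: 0.0
```

Emit:
play_rows(commands="0.06 -0.04 0.028 0 0 0 -0.15;0.06 -0.08 0.056 0 0 0 -0.3;0.06 -0.12 0.084 0 0 0 -0.45;0.06 -0.16 0.112 0 0 0 -0.61;0.06 -0.16 0.112 0 0 0 -0.61;0.06 -0.16 0.112 0 0 0 -0.61")

```text
time: 12.18
eef_pos: [338.1, -262.0, 203.1]
tcp_rot: [[0.64, 0.769, 0.0], [0.769, -0.64, -0.0], [0.0, 0.0, -1.0]]
ft_force: [-0.0, -0.4, -0.2]
grip_width: 60.2
finger_force: 0.0
```

```bash
python3 look.py w5; python3 meas.py w5 340 -262 24 35
```

```text
12.175 [ 338.1 -262.   203.1] [[0.64, 0.769, 0.0], [0.769, -0.64, -0.0], [0.0, 0.0, -1.0]] 60.228048450573894
[[0.77, 0.62, 0.16, 384.06], [-0.64, 0.74, 0.19, -206.69], [-0.0, -0.25, 0.97, 382.34], [0.0, 0.0, 0.0, 1.0]] 318.6274422122519 -0.01364468972717871
px 316.0 180.0 436 z 23.9 depth (array([ 339.4, -261.3]), array([23.5, 23.2]), 50.2) rays (array([ 339.6, -261. ]), array([23.3, 23.1]), 50.3)
```

Emit:
play_rows(commands="0.06 0.001 0.001 -0.06 0 0 0;0.06 0.001 0.001 -0.11 0 0 0;0.06 0.001 0.001 -0.15 0 0 0;0.06 0.001 0.001 -0.18 0 0 0;0.06 0.001 0.001 -0.196 0 0 0;0.06 0.001 0.001 -0.196 0 0 0;0.016 0.001 0.001 -0.196 0 0 0;0.016 0.001 0.001 -0.196 0 0 0;0.016 0.001 0.001 -0.196 0 0 0;0.016 0.001 0.001 -0.196 0 0 0;0.016 0.001 0.001 -0.196 0 0 0;0.016 0.001 0.001 -0.196 0 0 0")

```text
time: 13.72
eef_pos: [339.0, -261.0, 8.0]
tcp_rot: [[0.64, 0.768, 0.001], [0.768, -0.64, -0.001], [-0.0, 0.001, -1.0]]
ft_force: [-0.2, 0.9, 2.2]
grip_width: 23.7
finger_force: 30.0
```

Emit:
play_rows(commands="0.016 0 0 0.05 0 0 0;0.016 0 0 0.11 0 0 0;0.016 0.018 0.058 0.14 0 0 0.05;0.016 0.036 0.116 0.14 0 0 0.1;0.016 0.054 0.174 0.14 0 0 0.15;0.016 0.072 0.232 0.14 0 0 0.2;0.016 0.09 0.29 0.14 0 0 0.25;0.016 0.108 0.348 0.14 0 0 0.3;0.016 0.126 0.406 0.14 0 0 0.35;0.016 0.144 0.464 0.14 0 0 0.4;0.016 0.162 0.522 0.14 0 0 0.43;0.016 0.18 0.58 0.14 0 0 0.46")

```text
time: 15.22
eef_pos: [518.9, 321.2, 146.8]
tcp_rot: [[0.232, 0.973, -0.001], [0.973, -0.232, -0.001], [-0.001, -0.0, -1.0]]
ft_force: [0.0, 0.3, 0.2]
grip_width: 23.6
finger_force: 30.0
```

Emit:
play_rows(commands="0.016 0.005 0.018 0 0 0 0;0.016 0.005 0.018 0 0 0 0;0.016 0.005 0.018 0 0 0 0")

```text
time: 15.6
eef_pos: [523.6, 335.6, 147.4]
tcp_rot: [[0.234, 0.972, -0.0], [0.972, -0.234, -0.001], [-0.001, -0.0, -1.0]]
ft_force: [-0.6, -1.2, -0.1]
grip_width: 23.8
finger_force: 30.0
```

```bash
python3 look.py w6; python3 meas.py w6 531 366 22 110 15; python3 meas.py w6 571 183 32 30 
```

```text
15.6 [523.6 335.6 147.4] [[0.234, 0.972, -0.0], [0.972, -0.234, -0.001], [-0.001, -0.0, -1.0]] 23.771012473556596
[[0.97, 0.23, 0.06, 540.21], [-0.23, 0.94, 0.25, 405.94], [-0.0, -0.25, 0.97, 326.58], [0.0, 0.0, 0.0, 1.0]] 318.6274422122519 -0.01364468972717871
px 315.0 143.0 4327 z 21.8 depth (array([529.8, 364.7]), array([146.4, 120.5]), 76.8) rays (array([529.7, 364.8]), array([146. , 120.2]), 76.7)Traceback (most recent call last):
  File "meas.py", line 6, in <module>
    k=cv2.morphologyEx(k,cv2.MORPH_OPEN,np.ones((3,3))); n,l,st,_=cv2.connectedComponentsWithStats(k); i=1+np.argmax(st[1:,4]); v,u=np.nonzero(l==i)
                                                                                                           ~~~~~~~~~^^^^^^^^^^
    return _wrapfunc(a, 'argmax', axis=axis, out=out, **kwds)
    return bound(*args, **kwds)
ValueError: attempt to get argmax of an empty sequence
```

View pics/w6.png

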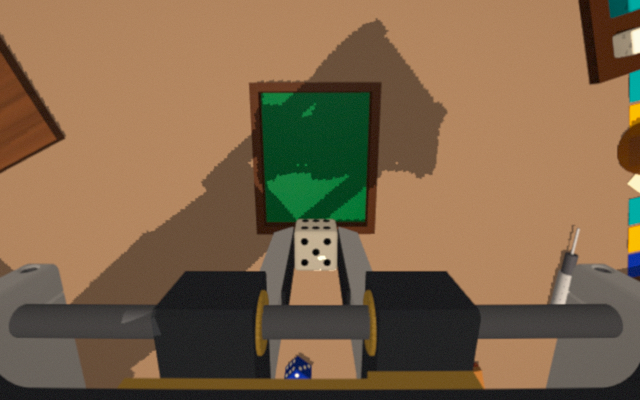

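Emit:
play_rows(commands="0.016 0 0 -0.05 0 0 0;0.016 0 0 -0.09 0 0 0;0.016 0 0 -0.115 0 0 0;0.016 0 0 -0.125 0 0 0;0.016 0 0 -0.129 0 0 0;0.016 0 0 -0.131 0 0 0;0.016 0 0 -0.132 0 0 0;0.016 0 0 -0.132 0 0 0;0.016 0 0 -0.132 0 0 0")

```text
time: 16.77
eef_pos: [524.0, 337.4, 15.9]
tcp_rot: [[0.233, 0.973, 0.001], [0.973, -0.233, 0.0], [0.0, 0.001, -1.0]]
ft_force: [-0.3, 0.6, -0.9]
grip_width: 23.8
finger_force: 30.0
```

Still about 2 mm above the baize, so I'll go down a little more and then release.

Emit:
play_rows(commands="0.016 0 0 -0.001 0 0 0;0.016 0 0 -0.002 0 0 0;0.016 0 0 -0.002 0 0 0;0.03 0 0 -0.002 0 0 0;0.045 0 0 -0.002 0 0 0;0.045 0 0 -0.002 0 0 0;0.045 0 0 -0.002 0 0 0;0.045 0 0 0.03 0 0 0;0.045 0 0 0.08 0 0 0;0.06 -0.02 -0.05 0.13 0 0 0;0.06 -0.04 -0.105 0.17 0 0 0;0.06 -0.055 -0.16 0.19 0 0 0")

```text
time: 18.27
eef_pos: [473.0, 191.0, 201.3]
tcp_rot: [[0.232, 0.973, 0.003], [0.973, -0.232, 0.001], [0.001, 0.003, -1.0]]
ft_force: [1.5, -1.1, 0.7]
grip_width: 59.7
finger_force: 0.0
```

Emit:
play_rows(commands="0.06 -0.005 -0.015 0 0 0 -0.18;0.06 -0.01 -0.03 0 0 0 -0.36;0.06 -0.015 -0.045 0 0 0 -0.54;0.06 -0.019 -0.055 0 0 0 -0.73;0.06 -0.019 -0.055 0 0 0 -0.73;0.06 -0.019 -0.055 0 0 0 -0.73")

```text
time: 19.02
eef_pos: [454.2, 137.1, 199.0]
tcp_rot: [[0.821, 0.572, 0.0], [0.572, -0.821, 0.0], [0.0, -0.0, -1.0]]
ft_force: [0.9, 0.3, -0.3]
grip_width: 60.0
finger_force: 0.0
```

```bash
python3 look.py w7; python3 meas.py w7 450 122 24 30; python3 meas.py w7 571 183 32 30;python3 meas.py w7 523 337 30 30
```

```text
19.025 [454.2 137.1 199. ] [[0.821, 0.572, 0.0], [0.572, -0.821, 0.0], [0.0, -0.0, -1.0]] 60.0134666509642
[[0.57, 0.79, 0.21, 513.33], [-0.82, 0.55, 0.14, 178.02], [-0.0, -0.25, 0.97, 378.27], [0.0, 0.0, 0.0, 1.0]] 318.6274422122519 -0.01364468972717871
px 323.0 192.0 438 z 23.9 depth (array([450., 123.]), array([24.3, 24.1]), 34.3) rays (array([450.6, 123.4]), array([24.6, 23.9]), 34.9)
px 343.0 62.0 1139 z 32.2 depth (array([574. , 185.8]), array([36.7, 36.6]), -7.9) rays (array([573.8, 185.8]), array([37. , 36.5]), -8.1)
px 191.0 15.0 681 z 29.8 depth (array([523.5, 336.8]), array([25.4, 24.1]), 76.4) rays (array([523.2, 335. ]), array([27. , 24.2]), 75.7)
```

Emit:
play_rows(commands="0.06 -0.004 -0.014 -0.05 0 0 0;0.06 -0.004 -0.014 -0.1 0 0 0;0.06 -0.004 -0.014 -0.14 0 0 0;0.06 -0.004 -0.014 -0.175 0 0 0;0.06 -0.004 -0.014 -0.192 0 0 0;0.06 -0.004 -0.014 -0.192 0 0 0;0.016 -0.004 -0.014 -0.192 0 0 0;0.016 -0.004 -0.014 -0.192 0 0 0;0.016 -0.004 -0.014 -0.192 0 0 0;0.016 -0.004 -0.014 -0.192 0 0 0;0.016 -0.004 -0.014 -0.192 0 0 0;0.016 -0.004 -0.014 -0.192 0 0 0")

```text
time: 20.58
eef_pos: [450.4, 122.9, 7.5]
tcp_rot: [[0.822, 0.569, 0.001], [0.569, -0.822, -0.0], [0.001, 0.001, -1.0]]
ft_force: [0.2, 0.5, 3.2]
grip_width: 23.9
finger_force: 30.0
```

Emit:
play_rows(commands="0.016 0 0 0.05 0 0 0;0.016 0 0 0.11 0 0 0;0.016 0.017 0.055 0.14 0 0 0.15;0.016 0.034 0.11 0.14 0 0 0.3;0.016 0.052 0.165 0.14 0 0 0.45;0.016 0.07 0.22 0.14 0 0 0.6;0.016 0.0865 0.271 0.13 0 0 0.73;0.016 0.0865 0.271 0.09 0 0 0.73;0.016 0.0865 0.271 0.05 0 0 0.73;0.016 0.0865 0.271 0.025 0 0 0.73;0.016 0.0865 0.271 0.015 0 0 0.73;0.016 0.0865 0.271 0.015 0 0 0.73")

```text
time: 22.08
eef_pos: [536.2, 393.6, 21.3]
tcp_rot: [[0.233, 0.972, -0.001], [0.972, -0.233, -0.001], [-0.001, -0.001, -1.0]]
ft_force: [0.4, 0.2, 0.7]
grip_width: 24.0
finger_force: 30.0
```

Emit:
play_rows(commands="0.016 0 0 -0.004 0 0 0;0.016 0 0 -0.006 0 0 0;0.016 0 0 -0.0075 0 0 0;0.016 0 0 -0.0075 0 0 0;0.03 0 0 -0.0075 0 0 0;0.045 0 0 -0.0075 0 0 0;0.045 0 0 -0.0075 0 0 0;0.045 0 0 -0.0075 0 0 0;0.045 0 0 0.03 0 0 0;0.045 0 0 0.08 0 0 0;0.06 0 -0.02 0.13 0 0 0;0.06 0 -0.05 0.18 0 0 0")

```text
time: 23.58
eef_pos: [536.3, 343.8, 203.4]
tcp_rot: [[0.231, 0.973, 0.0], [0.973, -0.231, 0.0], [0.0, 0.0, -1.0]]
ft_force: [0.8, -0.9, -0.0]
grip_width: 59.0
finger_force: 0.0
```

Emit:
play_rows(commands="0.06 -0.012 -0.055 0 0 0 0.17;0.06 -0.024 -0.11 0 0 0 0.34;0.06 -0.036 -0.165 0 0 0 0.51;0.06 -0.048 -0.22 0 0 0 0.68;0.06 -0.06 -0.275 0 0 0 0.85;0.06 -0.072 -0.33 0 0 0 1.02;0.06 -0.084 -0.385 0 0 0 1.19;0.06 -0.096 -0.44 0 0 0 1.36;0.06 -0.096 -0.466 0 0 0 1.53;0.06 -0.096 -0.466 0 0 0 1.59;0.06 -0.096 -0.466 0 0 0 1.59;0.06 -0.096 -0.466 0 0 0 1.59")

```text
time: 25.08
eef_pos: [440.6, -121.9, 202.1]
tcp_rot: [[-0.977, 0.215, 0.0], [0.215, 0.977, 0.0], [-0.0, 0.0, -1.0]]
ft_force: [0.3, 0.1, -0.3]
grip_width: 59.9
finger_force: 0.0
```

```bash
python3 look.py w8; python3 meas.py w8 443 -122 22 75 19; python3 meas.py w8 443 -122 22 75 5;python3 meas.py w8 640 0 13 100 10
```

```text
25.075 [ 440.6 -121.9  202.1] [[-0.977, 0.215, 0.0], [0.215, 0.977, 0.0], [-0.0, 0.0, -1.0]] 59.89221834007159
[[0.21, -0.95, -0.24, 368.95], [0.98, 0.21, 0.05, -106.9], [-0.0, -0.25, 0.97, 381.28], [0.0, 0.0, 0.0, 1.0]] 318.6274422122519 -0.01364468972717871
px 317.0 174.0 1027 z 21.6 depth (array([ 431.4, -119. ]), array([73.3, 18.8]), -12.0) rays (array([ 431.1, -118.9]), array([72.8, 18.7]), -11.9)
px 317.0 183.0 1415 z 21.1 depth (array([ 448.6, -122.9]), array([109.2,  19.5]), -11.9) rays (array([ 446.2, -122.4]), array([106.2,  19.2]), -11.9)
px 429.0 288.0 25 z 12.5 depth (array([610. ,  -9.7]), array([6.7, 5.9]), -10.4) rays (array([609.3,  -9.6]), array([7.6, 5.2]), -7.2)
```

View pics/w8.png

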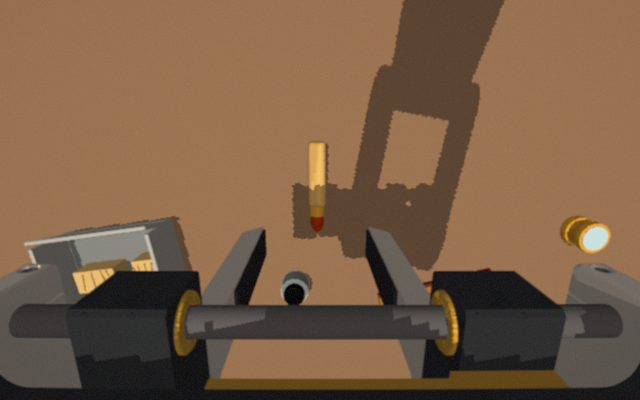

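Emit:
play_rows(commands="0.05 -0.002 0.001 -0.05 0 0 0.01;0.05 -0.002 0.001 -0.1 0 0 0.01;0.05 -0.002 0.001 -0.14 0 0 0.01;0.05 -0.002 0.001 -0.175 0 0 0.01;0.05 -0.002 0.001 -0.192 0 0 0.01;0.05 -0.002 0.001 -0.192 0 0 0.01;0.012 -0.002 0.001 -0.192 0 0 0.01;0.012 -0.002 0.001 -0.192 0 0 0.01;0.012 -0.002 0.001 -0.192 0 0 0.01;0.012 -0.002 0.001 -0.192 0 0 0.01;0.012 -0.002 0.001 -0.192 0 0 0.01;0.012 -0.002 0.001 -0.192 0 0 0.01")

```text
time: 26.62
eef_pos: [439.2, -121.3, 10.8]
tcp_rot: [[-0.979, 0.204, 0.001], [0.204, 0.979, -0.0], [-0.001, 0.0, -1.0]]
ft_force: [-0.4, 1.4, 6.2]
grip_width: 19.8
finger_force: 30.0
```

Emit:
play_rows(commands="0.012 0 0 0.05 0 0 0;0.012 0 0 0.11 0 0 0;0.012 0.025 0.017 0.15 0 0 -0.16;0.012 0.05 0.034 0.15 0 0 -0.33;0.012 0.075 0.05 0.15 0 0 -0.5;0.012 0.1 0.067 0.15 0 0 -0.66;0.012 0.126 0.084 0.15 0 0 -0.83;0.012 0.151 0.1 0.15 0 0 -1;0.012 0.176 0.117 0.15 0 0 -1.16;0.012 0.201 0.134 0.15 0 0 -1.33;0.012 0.201 0.134 0.15 0 0 -1.33;0.012 0.201 0.134 0.15 0 0 -1.33")

```text
time: 28.12
eef_pos: [638.7, 12.3, 159.0]
tcp_rot: [[-0.037, 0.999, -0.002], [0.999, 0.037, -0.001], [-0.0, -0.002, -1.0]]
ft_force: [0.0, -0.6, -1.3]
grip_width: 19.8
finger_force: 30.0
```

```bash
python3 look.py w9; python3 meas.py w9 640 2 13 95 9;python3 meas.py w9 571 183 32 30
```

```text
28.125 [638.7  12.3 159. ] [[-0.037, 0.999, -0.002], [0.999, 0.037, -0.001], [-0.0, -0.002, -1.0]] 19.8155430036085
[[1.0, -0.04, -0.01, 635.9], [0.04, 0.97, 0.25, 84.51], [-0.0, -0.25, 0.97, 338.21], [0.0, 0.0, 0.0, 1.0]] 318.6274422122519 -0.01364468972717871
px 314.0 168.0 1957 z 12.9 depth (array([635.8,  21.6]), array([107.6,  60.2]), -88.2) rays (array([635.8,  21.7]), array([107.5,  60. ]), -88.2)
px 250.0 7.0 600 z 32.0 depth (array([574.8, 173.5]), array([35.4, 13.7]), 2.6) rays (array([575. , 172.7]), array([35.4, 14. ]), 1.9)
```

View pics/w9.png

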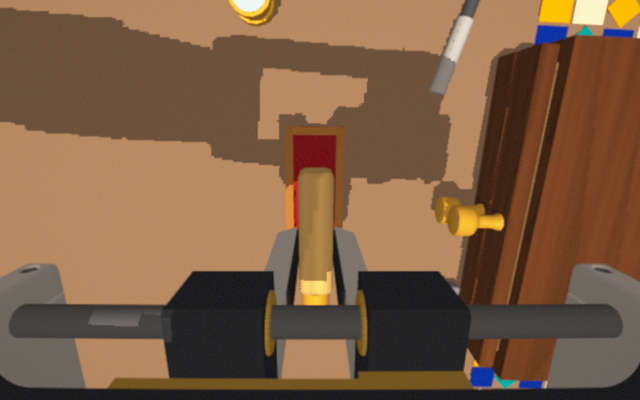

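```bash
python3 - <<'E'
from h import *
m=np.load("w9.npz"); C=cloud(m,m["d"]); c=C[60:270,400:640].reshape(-1,3); c=c[(c[:,2]>30)]
for z in (30,60,90): q=c[c[:,2]>z]; print(z,len(q),q[:,0].min() if len(q) else 0, q[:,2].max() if len(q) else 0)
E
```

```text
30 33258 635.899990474065 338.20740544451326
60 28883 635.899990474065 338.20740544451326
90 7733 635.899990474065 338.20740544451326
```

```bash
python3 - <<'E'
from h import *
m=np.load("w9.npz"); C=cloud(m,m["d"]); D=m["d"]; 
s=np.s_[30:260,400:640]; c=C[s][D[s]>0]; 
for z in (20,40,60,80,95,110): q=c[(c[:,2]>z)&(c[:,2]<250)]; print(z,len(q),np.percentile(q[:,0],[0.5,5]) if len(q) else 0, q[:,2].max() if len(q) else 0)
E
```

```text
20 34989 [761.61828371 803.06625422] 92.53361745060613
40 32577 [761.73722546 803.51042525] 92.53361745060613
60 29572 [761.87388314 803.75581541] 92.53361745060613
80 21601 [818.30478407 819.27252523] 92.53361745060613
95 0 0 0
110 0 0 0
```

Emit:
play_rows(commands="0.012 -0.002 -0.002 -0.05 0 0 -0.005;0.012 -0.002 -0.002 -0.09 0 0 -0.005;0.012 -0.002 -0.002 -0.12 0 0 -0.005;0.012 -0.002 -0.002 -0.133 0 0 -0.005;0.012 -0.002 -0.002 -0.138 0 0 -0.005;0.012 -0.002 -0.002 -0.138 0 0 -0.005;0.012 -0.002 -0.002 -0.138 0 0 -0.005;0.012 -0.002 -0.002 -0.138 0 0 -0.005")

```text
time: 29.18
eef_pos: [638.3, 10.8, 23.2]
tcp_rot: [[-0.03, 1.0, 0.002], [1.0, 0.03, -0.0], [-0.0, 0.002, -1.0]]
ft_force: [0.4, 0.7, -0.8]
grip_width: 19.5
finger_force: 30.0
```

```bash
python3 - <<'E'
from workcell import read_camera
import cv2,numpy as np
a=read_camera("scene")[0]; cv2.imwrite("pics/s2.png",cv2.resize(a[170:300,190:390],None,fx=3.8,fy=3.8))
E
```

```text
(no output)
```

View pics/s2.png

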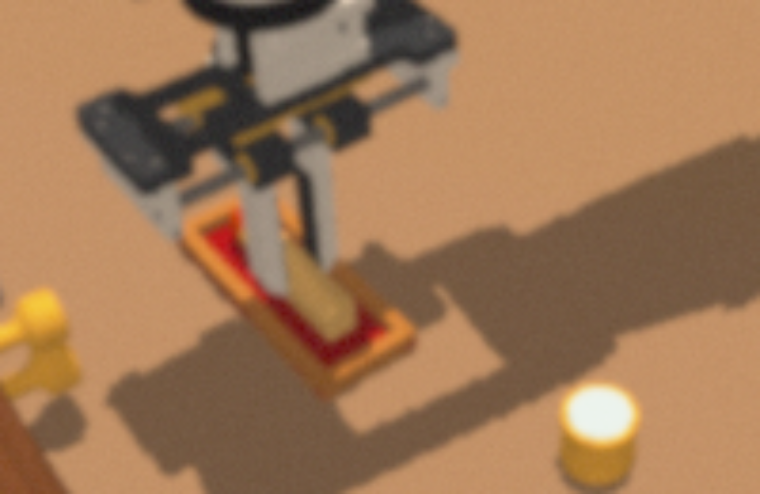

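The burnisher hangs over the trough, aligned and inside both side walls. Now I'll lower it and release.

Emit:
play_rows(commands="0.012 -0.001 0 -0.003 0 0 0;0.012 -0.001 0 -0.005 0 0 0;0.012 -0.001 0 -0.006 0 0 0;0.012 -0.001 0 -0.006 0 0 0;0.025 -0.001 0 -0.006 0 0 0;0.036 -0.001 0 -0.006 0 0 0;0.036 -0.001 0 -0.006 0 0 0;0.036 -0.001 0 -0.006 0 0 0;0.036 -0.001 0 0.03 0 0 0;0.036 -0.001 0 0.08 0 0 0;0.05 -0.04 0 0.13 0 0 0;0.05 -0.09 0 0.18 0 0 0")

```text
time: 30.72
eef_pos: [553.6, 10.7, 197.2]
tcp_rot: [[-0.03, 1.0, 0.001], [1.0, 0.03, -0.0], [-0.0, 0.001, -1.0]]
ft_force: [-1.1, -0.7, 1.8]
grip_width: 49.3
finger_force: 0.0
```

Emit:
play_rows(commands="0.05 -0.06 0 0.03 0 0 0;0.05 -0.12 0 0.06 0 0 0;0.05 -0.18 0 0.08 0 0 0;0.05 -0.23 0 0.08 0 0 0;0.05 -0.23 0 0.08 0 0 0;0.05 -0.23 0 0.08 0 0 0;0.05 -0.23 0 0.08 0 0 0;0.05 -0.23 0 0.08 0 0 0")

```text
time: 31.72
eef_pos: [324.7, 10.8, 274.7]
tcp_rot: [[-0.03, 1.0, -0.002], [1.0, 0.03, 0.0], [0.0, -0.002, -1.0]]
ft_force: [-0.2, 0.5, -0.8]
grip_width: 50.2
finger_force: 0.0
```

```bash
python3 - <<'E'
from workcell import read_camera,env
import cv2,numpy as np
t=read_camera("top")[0]; s=read_camera("scene")[0]
cv2.imwrite("pics/end.png",np.vstack([cv2.resize(t[120:270,150:500],(700,300)),cv2.resize(s[100:400,190:540],(350,300)).repeat(2,1)])); cv2.imwrite("pics/top9.png",t)
cv2.imwrite("pics/end2.png",cv2.resize(s[110:400,190:510],None,fx=2,fy=2))
E
```

```text
(no output)
```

View pics/end2.png

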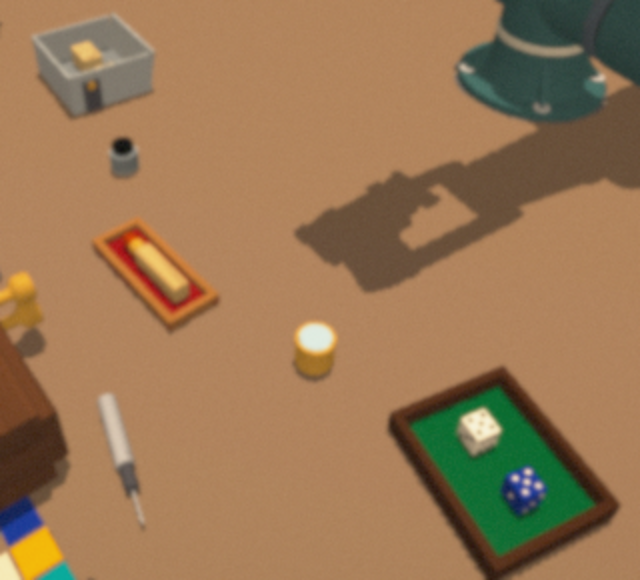

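View pics/end.png

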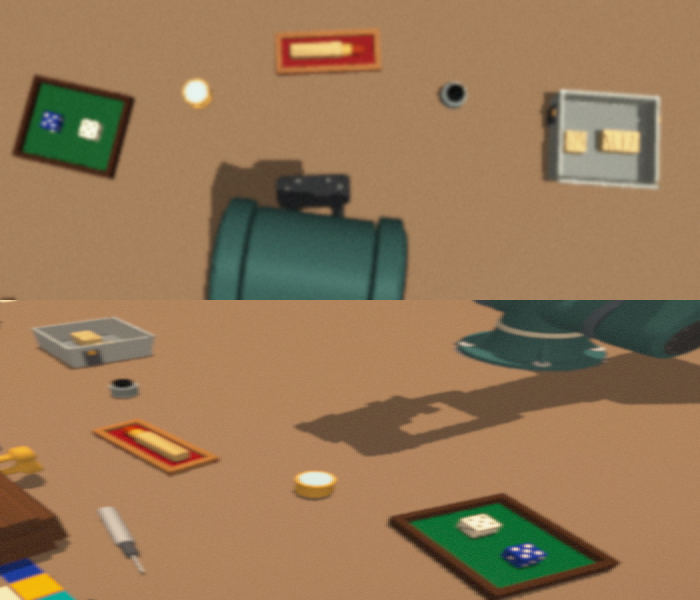

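Everything is where it should be: both blanks are in the bin (crop ~575,142 and ~620,140), the dice lie flat on the baize, and the burnisher is lengthwise in the trough. The loupe and ink pot haven't moved.

```bash
python3 -c "
from workcell import env
print(env.sign_off())"
```

```text
the job is handed in; nothing more can be done
None
```

The bench is sorted as asked and handed in at about 32 s: both blanks in the tin bin, both dice lowered flat onto the baize, the burnisher lengthwise in the trough, and the loupe and ink pot left standing in place.

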